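# Lock the drone fixture plate onto the bayonet stand

## Robot

A 6-joint arm with a two-finger parallel gripper is mounted at the origin on the work surface. World frame = base frame: x ahead of the robot, y to its left, z up, the work surface at z = 0. Lengths are in m, angles in rad, forces in N, time in s.
With the tool pointing down it reaches from about 0.325 to 0.9 m from the base axis. Payload 6.1 kg.
Tool frame: the origin (TCP) lies on the centre line of the jaws, within the pads' length; the fingertips stand 17 mm ahead of it and the grasp point (between the pads) lies 2 mm behind it; z points along the fingers, y is the line along which they close (so a half turn about z gives the same grasp; the last joint's range is limited). The gripper opens to 85 mm and grips with 20 to 120 N. Pads are 22 mm wide; open, the fingers measure 114 mm over their backs; the gripper's body (76 mm by 85 mm) begins 54 mm behind the grasp point. The pads swing forward as they close: fully open they stand 13 mm farther back than shut.
Start: joints at [1.004, 0.22, 1.526, -0, 1.395, -0.126], TCP at [0.267, 0.565, 0.248] pointing down, gripper open.
Joint ranges: [-2.98, 2.98], [-0.91, 2.08], [0.09, 2.57], [-1.24, 4.39], [0.2, 2.65], [-2.68, 2.68]. Speed limits (rad/s): [2.57, 2.57, 3.01, 3.14, 3.14, 3.14].

## Interface

Orientations are given as a unit quaternion [w, x, y, z].
In Python, from plant import robot, grab_frame gives the robot as it stands.
- The arm moves only by the shell command python3 -m inch [FORCE], which reads ROWS from standard input. ROWS is a JSON list of rows, 1 to 10 of them, each of 5 numbers: the finger opening in m, then dx, dy, dz in normalised numbers (1 is 0.8 m), then a turn about the tool's z in a scale on which 1.0 is 2 rad; each row shifts and turns the commanded pose from where the row before left it, along the tool's axes as they then stand; what a row does not reach is not made up. A row lasts 1/12 s, in which the tool goes at most 0.0417 m and 0.125 rad, less where a joint would pass 70% of its speed; a pose out of reach is approached as far as the arm can. The fingers move at their own pace and stop on an object; FORCE is the grip in N (left out, the last holds). Time passes only in rows, so rows that do not move let the fingers close. It prints the time, the measured TCP pose, the force, the opening and the grip force at its end. Input that does not fit is refused with a message, and nothing moves.
- robot.get_state(): the state, without advancing time (a new reading comes with each control period).
- grab_frame(name): name is "side" or "top"; returns a dict with "img" (420x560x3 uint8, red, green, blue), "K" (3x3 intrinsics, pixels), "world_from_camera" (4x4, takes a point from camera to world coordinates). Camera axes: x right, y up, looking along -z (the intrinsics and any distortion apply to the point x, -y, -z); pixel columns grow to the right and rows downward; lengths in m; the calibration is good to about 2 mm. A picture is of the moment at which its call begins. There is no depth.
- robot.close_job(): hands the job in; it is judged then, once.
The state is a dict: "time_s": time; "qpos": joint angles; "joint_velocities": joint speeds; "joint_torque": joint torques, N m; "position": TCP position; "eef_rot": TCP orientation; "ft_force": force on the tool from outside, world axes, zero at the start; "moment": the same for the moment, N m; "width": finger opening in m; "finger_force": force on a finger pad.
Only numpy, scipy, OpenCV 4.12 (cv2) and the standard library are available. Lean on these libraries where they do the work, as an engineer would, in place of code of your own. Each camera call takes 0.05 s, during which the arm holds its last target. There are 200 camera calls.

## Task

Take the oblong fixture plate out of its parking tube, hang its cross-pin through the slots of the square bayonet stand onto the ledge inside, then turn it clockwise (seen from above) until the pin drops into the locking notch and the plate sits flush on the stand; let go of it there. The notch is hidden and clocked differently each time, so find it gently by feel without forcing the stand (keep the pressing and twisting light, under about 20 N), and leave the round plate and everything else on the bench where they are.

Things in the scene. Friction and masses are not known exactly. Their poses are not given: they have to be found in the camera images.
- plate: The oblong fixture plate, loose, 0.25 to 0.42 kg: aluminium, 100 (its x) x 56 (y) x 6 mm; origin at the centre of the plate's underside, z up. It starts upright in one of the two parking tubes, its underside on the rim, stem hanging inside. It is the same turned half round.
- plate_grip (a point): Middle of the plate's grey grip block, 21 mm above the plate's underside, same axes. The block is 50 (x) x 22 (y) x 30 mm, 6 to 36 mm above the underside, with two 10 mm prongs on its x ends: grip it across y.
- plate_pin (a point): Centre of the cross-pin, 19 mm below the plate's underside, same axes. The square steel pin (cross-bar) is 8 x 8 mm in section and 44 mm long, along x, through a round stem 23 mm in diameter that reaches 35 mm below the underside, its tip coned over the last 7 mm to 12 mm.
- stand_top (a point): Centre of the top face of the bayonet stand, an aluminium block 68 x 68 mm, this point 60 mm above the bench; z up, x along the pin slots. The top cap is 6 mm thick, with a 25 mm wide bore for the stem and a slot 12 mm wide along x, on both sides to the block's edge, for the pin: 1 mm play all round the stem, 2 mm beside the pin. Locked, the plate's underside lies flush on this face.
- stand_ledge (a point): Centre of the hidden rigid ledge ring, 16 mm below stand_top. Pin on the ledge: plate 7 mm above the top face (9 mm at most under the cap). Stops forbid turning anticlockwise. Two notches 11 mm wide, half a turn apart, lie hidden in the ledge, 28 to 76 degrees clockwise of the slots, anew each time; only lowered or lightly pressed there, the pin drops 7 mm and cannot turn.
- tube_a: Parking tube: fixed black plastic tube standing upright, 68 mm outside, 52 mm inside diameter, 45 mm high, open on top; origin at the centre of its foot. It holds the oblong or the round plate.
- tube_b: The other parking tube, the same as tube_a.
- round_plate: Round fixture plate standing in the other tube, to be left alone: disc 72 mm in diameter and 6 mm thick, same grey grip block, no cross-pin. Origin at the centre of the disc's underside.
- spool: Solder spool standing upright, 60 mm in diameter, 50 mm high; origin under its centre. Leave alone.
- can: Green drink can standing, 66 mm in diameter, 115 mm high; origin under its centre. Leave alone.
- jar: Small clear jar with a red cap, 56 mm in diameter, 70 mm high; origin under its centre. Leave alone.
- screwdriver: Screwdriver lying on the bench, 170 mm long, along its x. Leave alone.
- pliers: Pliers with red handles lying on the bench, about 120 mm long along its x, 14 mm high. Leave alone.
- stand: The whole bayonet stand, fixed: the block on a 110 x 110 x 12 mm steel base; origin at the centre of its base on the bench, 60 mm below stand_top, same axes.

How it is judged:
On the way:
1. the pin hangs through the slots, under the cap, on the ledge (plate 5 to 10 mm above the top face) (z of plate in the frame of stand_top between 0.005 and 0.01 m and horizontal distance between plate and stand_top below 0.005 m and angle between plate's own z axis and vertical below 0.15 rad), for 0.1 s.
At the end, for the whole second after the job is handed in: The oblong plate lies flush on the stand's top face (underside within 2.5 mm of it, centred within 4 mm, tilted less than 0.05 rad), which is possible only with the pin in the notch; it is at rest and released (z of plate in the frame of stand_top between -0.003 and 0.0025 m and horizontal distance between plate and stand_top below 0.004 m and angle between plate's own z axis and vertical below 0.05 rad and linear speed of plate below 0.01 m/s); the robot touches nothing.
It fails at once if the plate presses on the stand with more than 30 N before it is home (plate more than 3 mm above the top face) (contact force between plate and stand above 30 N and z of plate in the frame of stand_top above 0.003 m).
It fails at once if the plate is rammed or twisted against the stand with more than 120 N when home (falling into the notch by itself stays below) (contact force between plate and stand above 120 N).
It fails at once if the robot pushes on the stand itself (contact force between the arm and stand above 10 N).
It fails at once if another thing on the bench is moved more than 30 mm (distance of any of round_plate, spool, can, jar, screwdriver, pliers from where it was at the start of the episode above 0.03 m).
It also fails if it takes over 72 s, if anything falls off the work surface, if the arm or the gripper's body presses on something with over 40 N, if the wrist force passes 120 N, or if a joint passes its speed limit or range.

## Working session

There is one attempt and no reset: what is moved stays moved. The work goes in short steps, Python scripts to look and compute and a shell command to move; the robot and the scene stay as the last step left them, time stands still between calls to the robot, and variables do not carry over. Pictures are saved under pics/ and viewed, at most 10 in all, crops included, and the job is handed in when it is done.

```bash
mkdir -p pics; ls; python3 - <<'E'
from plant import robot, grab_frame
import cv2, numpy as np
for n in("top","side"):
    f=grab_frame(n); cv2.imwrite(f"pics/{n}0.png",f["img"][:,:,::-1]); np.savez(f"{n}0.npz",**{k:f[k] for k in("img","K","world_from_camera")})
    print(n,f.keys(),f["K"],f["world_from_camera"])
print(robot.get_state())
E
```

```text
pics
top dict_keys(['img', 'K', 'world_from_camera']) [[523.49382636   0.         279.24096066]
 [  0.         523.49382636 210.78000962]
 [  0.           0.           1.        ]] [[ 0.00710469  0.98507438 -0.17198254  0.32386367]
 [-0.99985118  0.00429417 -0.01670846 -0.03669665]
 [-0.01572055  0.17207565  0.98495829  1.44581594]
 [ 0.          0.          0.          1.        ]]
side dict_keys(['img', 'K', 'world_from_camera']) [[498.26489243   0.         269.03720464]
 [  0.         498.26489243 202.76186609]
 [  0.           0.           1.        ]] [[-9.71690344e-01  1.11661678e-01 -2.08205536e-01  3.18602846e-01]
 [-2.36258069e-01 -4.59306780e-01  8.56282317e-01  9.62630780e-01]
 [-1.62938177e-05  8.81231497e-01  4.72684936e-01  6.30731865e-01]
 [ 0.00000000e+00  0.00000000e+00  0.00000000e+00  1.00000000e+00]]
{'time_s': 0.1, 'qpos': array([ 1.00388274e+00,  2.21160296e-01,  1.52751632e+00, -9.98631014e-07,
        1.39467861e+00, -1.26077281e-01]), 'joint_velocities': array([ 2.72227851e-05, -1.40470541e-03, -2.32218743e-03,  3.08428503e-04,
       -2.03752968e-03,  2.47658967e-04]), 'joint_torque': array([ 2.43976836e-03, -4.98244143e+01, -3.90546227e+01, -9.37611162e-05,
        5.72283694e-03, -1.78504951e-05]), 'position': array([0.26639596, 0.56481156, 0.24729014]), 'eef_rot': array([-2.98824476e-04,  2.18637506e-01,  9.75805751e-01, -8.29073770e-04]), 'ft_force': array([-0.57170634,  0.10453142,  0.11256135]), 'moment': array([ 0.02476103, -0.01079305,  0.03468393]), 'finger_force': 0.0, 'width': 0.08525455711690015}
```

View pics/top0.png

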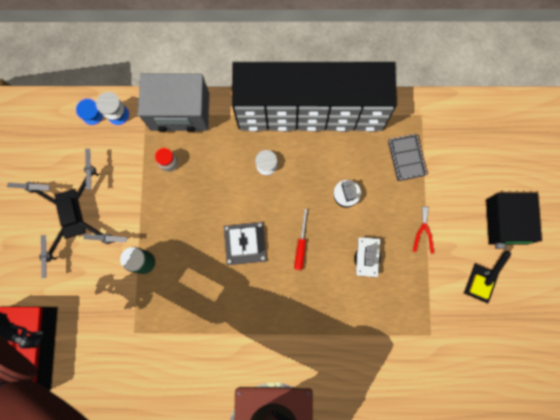

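View pics/side0.png

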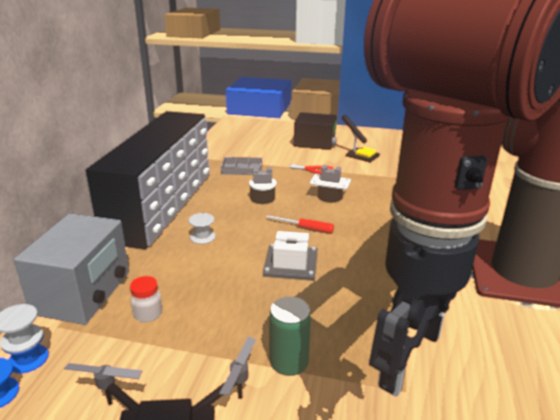

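The top view shows the stand at about (244,242), the oblong plate at (369,257) and the round plate at (347,193). In the side view the stand is at (292,245) and the oblong plate at (330,182). I'll zoom in on both.

```bash
python3 - <<'E'
import cv2, numpy as np
t=np.load("top0.npz")["img"];s=np.load("side0.npz")["img"]
def c(im,x,y,w=64,h=48): return cv2.resize(im[y-h//2:y+h//2,x-w//2:x+w//2],(400,300),interpolation=cv2.INTER_CUBIC)
o=np.vstack([np.hstack([c(t,244,242),c(t,369,257)]),np.hstack([c(s,292,252),c(s,330,182)])])
cv2.imwrite("pics/crop1.png",o[:,:,::-1])
E
```

```text
(no output)
```

View pics/crop1.png

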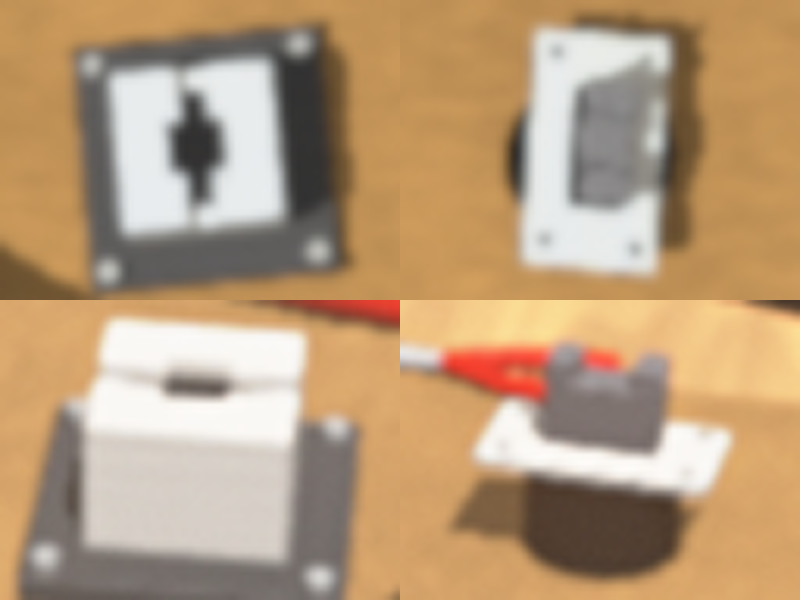

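```bash
cat > h.py <<'E'
import cv2, numpy as np
def ray(f,uv):
    K=f["K"];T=f["world_from_camera"];d=np.array([(uv[0]-K[0,2])/K[0,0],-(uv[1]-K[1,2])/K[1,1],-1.])
    d=T[:3,:3]@d;return T[:3,3],d/np.linalg.norm(d)
def onz(f,uv,z):
    o,d=ray(f,uv);return o+d*(z-o[2])/d[2]
def tri(f,a,g,b):
    o,d=ray(f,a);p,e=ray(g,b)
    s=np.linalg.lstsq(np.c_[d,-e],p-o,rcond=None)[0]
    A,B=o+s[0]*d,p+s[1]*e;return (A+B)/2,np.linalg.norm(A-B)
def quad(im,x,y,w=64,h=48,th=170,k=8):
    c=im[y-h//2:y+h//2,x-w//2:x+w//2].min(2)
    c=cv2.resize(c,None,fx=k,fy=k,interpolation=cv2.INTER_CUBIC)
    m=(c>th).astype(np.uint8)
    cs,_=cv2.findContours(m,cv2.RETR_EXTERNAL,cv2.CHAIN_APPROX_NONE)
    cs=[q for q in cs if cv2.contourArea(q)>200]
    hull=cv2.convexHull(np.vstack(cs))
    q=cv2.approxPolyN(hull,4,ensure_convex=True).reshape(-1,2).astype(float)
    return (q+.5)/k-.5+[x-w//2,y-h//2]
E
python3 - <<'E'
from h import *
t=np.load("top0.npz");s=np.load("side0.npz")
def info(n,q,z):
    P=np.array([onz(t,p,z)[:2] for p in q]);print(n,q.round(1).tolist(),"\n",P.round(4).tolist(),"c",P.mean(0).round(4))
    e=np.roll(P,-1,0)-P
    print([(round(float(np.hypot(*v))*1e3,1),round(float(np.degrees(np.arctan2(v[1],v[0]))),1)) for v in e])
for th in(140,170): 
    Q=quad(t["img"],244,242,60,48,th);info("stand",Q,.06)
    R=quad(t["img"],369,257,36,54,th);info("plate",R,.051)
# side corners read in crop
def cs(u,v,x,y): return np.array([(u+.5)/6.25-.5+x-32,(v+.5-300)/6.25-.5+y-24])
S=[cs(*p,292,252) for p in((105,320),(307,332),(297,445),(88,425))]
def mt(q,Sq):  # match each side corner with the nearest top-corner
    for b in Sq:
        r=min((tri(t,a,s,b) for a in q),key=lambda x:x[1]);print(r[0].round(4),round(r[1],4))
mt(Q,S)
print("plate");mt(R,[cs(*p,330,182) for p in((510,400),(733,430),(706,490),(474,452))])
E
```

```text
stand [[227.2, 262.9], [224.6, 226.4], [260.7, 222.9], [264.2, 259.2]] 
 [[0.4252, 0.1236], [0.5226, 0.133], [0.5326, 0.0363], [0.4356, 0.0257]] c [0.479  0.0796]
[(97.9, 5.5), (97.2, -84.1), (97.5, -173.8), (98.4, 96.1)]
plate [[380.1, 238.4], [377.8, 277.3], [355.1, 275.2], [357.8, 236.3]] 
 [[0.4936, -0.283], [0.3903, -0.2744], [0.3955, -0.2146], [0.499, -0.2238]] c [ 0.4446 -0.249 ]
[(103.6, 175.2), (60.0, 85.0), (103.8, -5.1), (59.5, -95.2)]
stand [[257.1, 253.2], [230.9, 255.2], [228.9, 229.2], [254.7, 226.8]] 
 [[0.4514, 0.0448], [0.4457, 0.1141], [0.5153, 0.1211], [0.522, 0.0522]] c [0.4836 0.083 ]
[(69.5, 94.7), (69.9, 5.7), (69.2, -84.4), (71.0, -174.0)]
plate [[379.6, 238.8], [377.3, 276.8], [355.6, 274.7], [358.2, 236.8]] 
 [[0.4925, -0.2817], [0.3916, -0.2731], [0.3969, -0.216], [0.4976, -0.2248]] c [ 0.4447 -0.2489]
[(101.3, 175.2), (57.4, 84.8), (101.2, -5.0), (57.1, -95.1)]
[0.5093 0.1164 0.1008] 0.0006
[0.4428 0.1096 0.1016] 0.0015
[0.455  0.0474 0.0159] 0.001
[0.5284 0.055  0.0176] 0.0006
plate
[ 0.3544 -0.2672  0.0794] 0.0717
[ 0.3129 -0.1989  0.1134] 0.1619
[ 0.3169 -0.2033  0.0839] 0.157
[ 0.3613 -0.2725  0.0506] 0.0606
```

```bash
python3 - <<'E'
from h import *
t=np.load("top0.npz");s=np.load("side0.npz")
def cs(u,v,x,y): return np.array([(u%400+.5)/6.25-.5+x-32,(v+.5-300)/6.25-.5+y-24])
A=[(254.7,226.8),(257.1,253.2),(230.9,255.2),(228.9,229.2)]
for a,b in zip(A,((105,320),(307,332),(297,445),(88,425))): r=tri(t,a,s,cs(*b,292,252));print(r[0].round(4),round(r[1],4))
B=[(379.6,238.8),(377.3,276.8),(355.6,274.7),(358.2,236.8)]
for a,b in zip(B,((510,400),(733,430),(706,488),(474,452))): r=tri(t,a,s,cs(*b,330,182));print(r[0].round(4),round(r[1],4))
# slot (dark) principal axis in stand top, refined
im=t["img"][226:256,229:257].min(2)
k=8;c=cv2.resize(im,None,fx=k,fy=k,interpolation=cv2.INTER_CUBIC)
n,l,st,ce=cv2.connectedComponentsWithStats((c<110).astype(np.uint8))
for i in range(1,n):
    if 200<st[i,4]<9000:
        x,y=(ce[i]+.5)/k-.5+[229,226];print("dark",st[i],x.round(2),y.round(2),onz(t,(x,y),.06).round(4))
E
```

```text
[0.5227 0.0522 0.0606] 0.0014
[0.4522 0.0447 0.0614] 0.0018
[0.4451 0.1141 0.0607] 0.0011
[0.5142 0.1208 0.0622] 0.0015
[ 0.4913 -0.2817  0.0519] 0.0023
[ 0.3915 -0.2729  0.0523] 0.0002
[ 0.397  -0.216   0.0511] 0.0003
[ 0.497  -0.2247  0.0524] 0.0009
dark [   0    0  224   60 3057] 241.09 226.71 [0.5221 0.0886 0.06  ]
dark [  85   60   61  132 4791] 242.92 241.01 [0.4837 0.083  0.06  ]
dark [  0 148  14  92 653] 229.03 251.14 [0.4564 0.1194 0.06  ]
dark [149 228  75  12 501] 252.97 255.0 [0.4465 0.0556 0.06  ]
```

The rows are not in the units I measure in: shifts go in shares of 0.8 m and turns go in shares of 2 rad. I convert before sending: -0.0275 m / 0.8 = -0.0344, -0.0212 m / 0.8 = -0.0265.

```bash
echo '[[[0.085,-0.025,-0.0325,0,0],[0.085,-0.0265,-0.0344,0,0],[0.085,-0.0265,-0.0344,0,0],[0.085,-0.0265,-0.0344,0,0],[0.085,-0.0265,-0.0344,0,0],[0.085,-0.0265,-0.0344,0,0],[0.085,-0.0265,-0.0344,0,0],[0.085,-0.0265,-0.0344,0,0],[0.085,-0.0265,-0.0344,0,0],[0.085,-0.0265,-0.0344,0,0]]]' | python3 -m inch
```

```text
refused: ROWS must be a list of rows, each a list of 5 numbers. Nothing was moved.
```

The call was refused and nothing moved: it wants a list of rows, each a list of 5 numbers. Same move again in that form.

```bash
echo '[[0.085,-0.025,-0.0325,0,0],[0.085,-0.0265,-0.0344,0,0],[0.085,-0.0265,-0.0344,0,0],[0.085,-0.0265,-0.0344,0,0],[0.085,-0.0265,-0.0344,0,0],[0.085,-0.0265,-0.0344,0,0],[0.085,-0.0265,-0.0344,0,0],[0.085,-0.0265,-0.0344,0,0],[0.085,-0.0265,-0.0344,0,0],[0.085,-0.0265,-0.0344,0,0]]' | python3 -m inch
echo '[[0.085,-0.0265,-0.0344,0,0],[0.085,-0.0265,-0.0344,0,0],[0.085,-0.0265,-0.0344,0,0],[0.085,-0.0265,-0.0344,0,0],[0.085,-0.0265,-0.0344,0,0],[0.085,-0.0265,-0.0344,0,0],[0.085,-0.0265,-0.0344,0,0],[0.085,-0.0265,-0.0344,0,0],[0.085,-0.0265,-0.0344,0,0],[0.085,-0.0265,-0.0344,0,0]]' | python3 -m inch
echo '[[0.085,-0.0265,-0.0344,0,0],[0.085,-0.0265,-0.0344,0,0],[0.085,-0.0265,-0.0344,0,0],[0.085,-0.0265,-0.0344,0,0],[0.085,0,0,0,-0.059],[0.085,0,0,0,-0.059],[0.085,0,0,0,-0.059],[0.085,0,0,0,0],[0.085,0,0,0,0]]' | python3 -m inch
cat >> h.py <<'E'
from scipy.spatial.transform import Rotation as Ro
def st(robot,p=None,hd=None):
    s=robot.get_state();q=s["eef_rot"];R=Ro.from_quat([q[1],q[2],q[3],q[0]]).as_matrix()
    h=np.degrees(np.arctan2(R[1,0],R[0,0]))
    print("t",round(s["time_s"],2),"pos",s["position"].round(4),"head",h.round(2),"tilt",(R[2,0].round(4),R[2,1].round(4)),"q6",s["qpos"][5].round(2),"F",s["ft_force"].round(2),"M",s["moment"].round(3),"w",round(s["width"],4),"g",s["finger_force"])
    if p is not None: print("tool delta",(R.T@(np.array(p)-s["position"])).round(4),"turn",np.radians((h-hd+180)%360-180).round(4) if hd is not None else "")
    return s,R
E
python3 -c "
from plant import robot;from h import *
st(robot,[.4447,-.249,.2],175)"
```

```text
time_s: 0.93
position: [0.3403, 0.2264, 0.248]
eef_rot: [-0.0, 0.218, 0.976, -0.0]
ft_force: [0.9, 0.6, 0.6]
width: 0.085
finger_force: 0.0
time_s: 1.77
position: [0.4148, -0.113, 0.2481]
eef_rot: [-0.0, 0.219, 0.976, 0.0]
ft_force: [1.1, -0.4, -0.9]
width: 0.0847
finger_force: 0.0
time_s: 2.52
position: [0.4446, -0.2468, 0.2479]
eef_rot: [-0.0, 0.045, 0.999, 0.0]
ft_force: [0.2, 1.0, -0.3]
width: 0.0853
finger_force: 0.0
t 2.52 pos [ 0.4446 -0.2468  0.2479] head 174.82 tilt (np.float64(0.0007), np.float64(0.0004)) q6 -2.14 F [ 0.16  1.01 -0.32] M [-0.024 -0.004  0.011] w 0.0853 g 0.0
tool delta [-0.0004 -0.0022  0.0479] turn -0.0031
```

Converted, 0.034 m / 0.8 = 0.0425, 0.02 m / 0.8 = 0.025.

```bash
echo '[[0.085,0,-0.0025,0.0425,0],[0.085,0,0,0.0425,0],[0.085,0,0,0.0425,0],[0.085,0,0,0.0425,0],[0.085,0,0,0.025,0],[0.085,0,0,0.0188,0],[0.085,0,0,0.005,0],[0.06,0,0,0,0],[0.04,0,0,0,0],[0.03,0,0,0,0]]' | python3 -m inch 40
echo '[[0.02,0,0,0,0],[0.015,0,0,0,0],[0.015,0,0,0,0],[0.015,0,0,0,0],[0.015,0,0,0,0],[0.015,0,0,0,0]]' | python3 -m inch 40
python3 -c "
from plant import robot;from h import *
st(robot,[.4447,-.249,.072],175)"
```

```text
time_s: 3.35
position: [0.4456, -0.2496, 0.0749]
eef_rot: [0.001, 0.044, 0.999, -0.001]
ft_force: [-0.2, -0.1, -0.2]
width: 0.0512
finger_force: 0.0
time_s: 3.85
position: [0.4454, -0.2494, 0.0746]
eef_rot: [0.001, 0.043, 0.999, -0.001]
ft_force: [0.3, 2.8, 6.7]
width: 0.0214
finger_force: 41.0
t 3.85 pos [ 0.4454 -0.2494  0.0746] head 175.02 tilt (np.float64(-0.0018), np.float64(-0.001)) q6 -2.15 F [0.26 2.81 6.68] M [0.242 0.077 0.024] w 0.0214 g 41.00508391857147
tool delta [0.0007 0.0003 0.0026] turn 0.0003
```

Converted, -0.03 m / 0.8 = -0.0375, -0.02 m / 0.8 = -0.025.

```bash
echo '[[0.015,0,0,-0.0063,0],[0.015,0,0,-0.025,0],[0.015,0,0,-0.0375,0],[0.015,0,0,-0.0375,0],[0.015,0,0,-0.0188,0],[0.015,0,0,0,0]]' | python3 -m inch 40
echo '[[0.015,-0.0013,0.025,0,0],[0.015,-0.0013,0.0413,0,0],[0.015,-0.0013,0.0438,0,0],[0.015,-0.0013,0.0438,0,0],[0.015,-0.0013,0.0438,0,0],[0.015,-0.0013,0.0438,0,0],[0.015,-0.0013,0.0438,0,0],[0.015,-0.0013,0.0438,0,0],[0.015,-0.0013,0.0438,0,0],[0.015,0,0.0375,0,0]]' | python3 -m inch 40
echo '[[0.015,0,0,0,-0.045],[0.015,0,0,0,-0.045],[0.015,0,0,0,0],[0.015,0,0,0,0],[0.015,0,0,0,0]]' | python3 -m inch 40
python3 - <<'E'
from plant import robot,grab_frame
from h import *
st(robot,[.4836,.083,.15],185.7)
fs={}
for n in("top","side"):
    f=grab_frame(n);np.savez(n+"1.npz",**{k:f[k] for k in("img","K","world_from_camera")});fs[n]=f["img"]
t,s=fs["top"],fs["side"]
def c(im,x,y,w,h): return cv2.resize(im[y-h//2:y+h//2,x-w//2:x+w//2],(400,h*400//w),interpolation=cv2.INTER_CUBIC)
cv2.imwrite("pics/c2.png",np.hstack([c(t,244,235,96,120),c(s,292,235,96,120)])[:,:,::-1])
E
```

```text
time_s: 4.35
position: [0.4465, -0.2503, 0.1775]
eef_rot: [0.003, 0.043, 0.999, -0.002]
ft_force: [0.3, -0.8, -3.7]
width: 0.0217
finger_force: 39.9
time_s: 5.18
position: [0.4806, 0.0793, 0.1713]
eef_rot: [-0.001, 0.043, 0.999, 0.0]
ft_force: [0.5, 0.1, -3.0]
width: 0.0214
finger_force: 40.1
time_s: 5.6
position: [0.4813, 0.0768, 0.1722]
eef_rot: [-0.001, -0.045, 0.999, 0.0]
ft_force: [0.4, 0.5, -4.7]
width: 0.0212
finger_force: 40.6
t 5.6 pos [0.4813 0.0768 0.1722] head -174.83 tilt (np.float64(0.0019), np.float64(0.0001)) q6 -1.66 F [ 0.42  0.51 -4.74] M [ 0.007 -0.027 -0.003] w 0.0212 g 40.56019127368927
tool delta [-0.0029  0.0059  0.0222] turn -0.0093
```

View pics/c2.png

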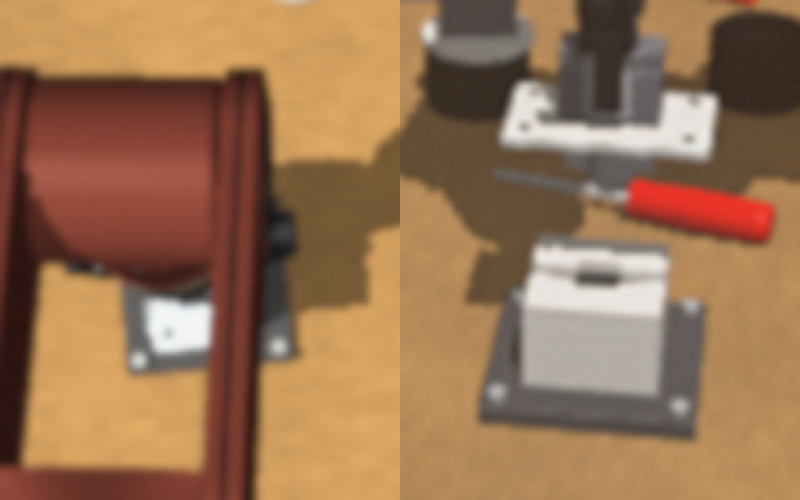

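The side view shows the plate hanging level above the stand. Its corners in the crop run from (503,140) to (713,152), and the stand's top near edge from (525,297) to (660,312). The top view is blocked by the arm. I'll correct the position, lower the plate, and measure from the side.

Converted, 0.015 m / 0.8 = 0.0188, 0.012 m / 0.8 = 0.015, -0.009 rad / 2 = -0.0045.

```bash
echo '[[0.015,-0.0019,0.0038,0.0125,-0.0045],[0.015,-0.0019,0.0038,0.0188,0],[0.015,0,0,0.015,0],[0.015,0,0,0,0],[0.015,0,0,0,0],[0.015,0,0,0,0]]' | python3 -m inch 40
python3 - <<'E'
from plant import robot,grab_frame
from h import *
st(robot,[.4836,.083,.135],185.7)
f=grab_frame("side");np.savez("side2.npz",**{k:f[k] for k in("img","K","world_from_camera")})
im=f["img"][190:265,250:350]
cv2.imwrite("pics/c3.png",cv2.resize(im,(800,600),interpolation=cv2.INTER_CUBIC)[:,:,::-1])
E
```

```text
time_s: 6.2
position: [0.4845, 0.0832, 0.1364]
eef_rot: [-0.0, -0.051, 0.999, -0.0]
ft_force: [1.0, -0.2, -3.6]
width: 0.0212
finger_force: 40.5
t 6.2 pos [0.4845 0.0832 0.1364] head -174.16 tilt (np.float64(0.0001), np.float64(-0.0001)) q6 -1.66 F [ 1.02 -0.16 -3.58] M [-0.045 -0.04  -0.025] w 0.0212 g 40.4781299829483
tool delta [ 0.0009 -0.0001  0.0014] turn 0.0025
```

View pics/c3.png

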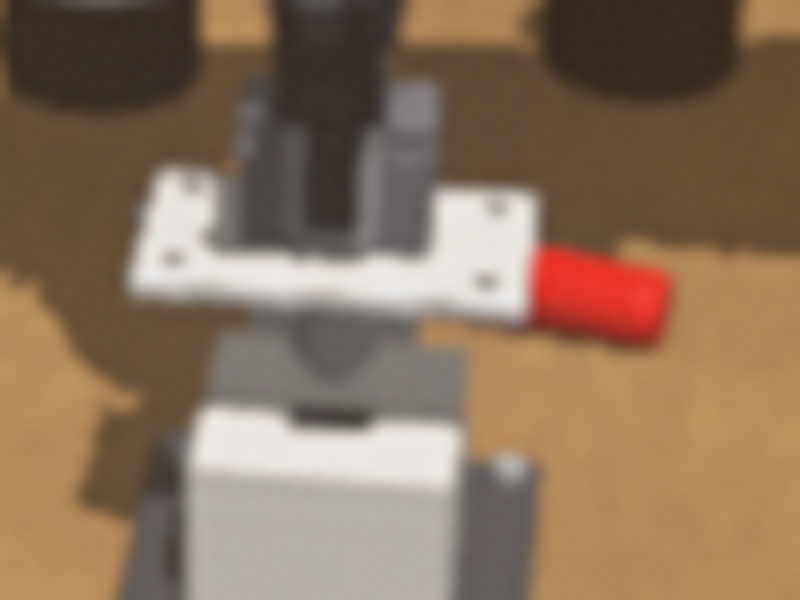

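```bash
python3 - <<'E'
from h import *
s=np.load("side2.npz")
px=lambda u,v:((u+.5)/8-.5+250,(v+.5)/8-.5+190)
def an(n,L,Rr,z,c,hd):
    a,b=onz(s,px(*L),z),onz(s,px(*Rr),z)
    x=np.array([np.cos(np.radians(hd)),np.sin(np.radians(hd))]);y=np.array([-x[1],x[0]]);m=(a+b)[:2]/2-c
    e=(a-b)[:2];print(n,a.round(4),b.round(4),"len",np.hypot(*e).round(4),"ang",np.degrees(np.arctan2(e[1],e[0])).round(1),"mid rel centre x,y",(m@x).round(4),(m@y).round(4))
an("plate",(130,295),(533,322),.1068,np.array([.4845,.0832]),5.8)
an("stand",(188,470),(458,488),.06,np.array([.4836,.083]),5.7)
E
```

```text
plate [0.5316 0.1145 0.1068] [0.4295 0.1033 0.1068] len 0.1027 ang 6.3 mid rel centre x,y -0.0013 0.026
stand [0.5148 0.1206 0.06  ] [0.4454 0.1124 0.06  ] len 0.0698 ang 6.8 mid rel centre x,y -0.0002 0.0337
```

Converted, 0.005 m / 0.8 = 0.0063, 0.002 m / 0.8 = 0.0025.

```bash
echo '[[0.015,0,0,0.0063,0],[0.015,0,0,0.0063,0],[0.015,0,0,0.0025,0],[0.015,0,0,0,0],[0.015,0,0,0,0]]' | python3 -m inch 40
echo '[[0.015,0,0,0.0013,0],[0.015,0,0,0.0013,0],[0.015,0,0,0.0013,0],[0.015,0,0,0,0],[0.015,0,0,0,0]]' | python3 -m inch 40
echo '[[0.015,0,0,0.0013,0],[0.015,0,0,0.0013,0],[0.015,0,0,0,0],[0.015,0,0,0,0]]' | python3 -m inch 40
python3 -c "
from plant import robot;from h import *
st(robot,[.4836,.083,.0966],185.7)"
```

```text
time_s: 6.67
position: [0.4842, 0.0834, 0.124]
eef_rot: [-0.0, -0.051, 0.999, 0.0]
ft_force: [0.6, -0.3, -3.9]
width: 0.0208
finger_force: 40.6
time_s: 7.08
position: [0.4844, 0.0834, 0.1213]
eef_rot: [-0.0, -0.051, 0.999, -0.0]
ft_force: [0.3, 0.6, -4.1]
width: 0.0214
finger_force: 40.6
time_s: 7.42
position: [0.4843, 0.0834, 0.1192]
eef_rot: [-0.0, -0.051, 0.999, 0.0]
ft_force: [0.7, -0.8, -4.2]
width: 0.0215
finger_force: 40.6
t 7.42 pos [0.4843 0.0834 0.1192] head -174.14 tilt (np.float64(0.0002), np.float64(0.0)) q6 -1.66 F [ 0.69 -0.8  -4.18] M [ 0.017 -0.001  0.039] w 0.0215 g 40.59197545051575
tool delta [ 0.0007 -0.0003  0.0226] turn 0.0028
```

Converted, 0.001 m / 0.8 = 0.0013.

```bash
echo '[[0.015,0,0,0.0013,0],[0.015,0,0,0,0],[0.015,0,0,0.0013,0],[0.015,0,0,0,0],[0.015,0,0,0,0]]' | python3 -m inch 40
python3 -c "
from plant import robot;from h import *
st(robot)"
echo '[[0.015,0,0,0.0013,0],[0.015,0,0,0,0],[0.015,0,0,0.0013,0],[0.015,0,0,0,0],[0.015,0,0,0,0]]' | python3 -m inch 40
python3 -c "
from plant import robot;from h import *
st(robot)"
```

```text
time_s: 7.83
position: [0.4843, 0.0834, 0.1172]
eef_rot: [-0.0, -0.051, 0.999, -0.0]
ft_force: [-0.8, 0.3, -3.3]
width: 0.0215
finger_force: 40.6
t 7.83 pos [0.4843 0.0834 0.1172] head -174.14 tilt (np.float64(0.0002), np.float64(0.0)) q6 -1.66 F [-0.78  0.27 -3.28] M [ 0.007 -0.014 -0.031] w 0.0215 g 40.59247434139252
time_s: 8.25
position: [0.4843, 0.0834, 0.1152]
eef_rot: [-0.0, -0.051, 0.999, -0.0]
ft_force: [-0.4, 0.3, -3.2]
width: 0.0214
finger_force: 40.6
t 8.25 pos [0.4843 0.0834 0.1152] head -174.14 tilt (np.float64(0.0002), np.float64(-0.0)) q6 -1.66 F [-0.35  0.28 -3.2 ] M [ 0.006 -0.039 -0.025] w 0.0214 g 40.59264421463013
```

Converted, 0.001 m / 0.8 = 0.0013.

```bash
echo '[[0.015,0,0,0.0013,0],[0.015,0,0,0,0],[0.015,0,0,0.0013,0],[0.015,0,0,0,0],[0.015,0,0,0,0]]' | python3 -m inch 40
python3 -c "
from plant import robot;from h import *
st(robot)"
echo '[[0.015,0,0,0.0013,0],[0.015,0,0,0,0],[0.015,0,0,0.0013,0],[0.015,0,0,0,0],[0.015,0,0,0,0]]' | python3 -m inch 40
python3 -c "
from plant import robot;from h import *
st(robot)"
```

```text
time_s: 8.67
position: [0.4843, 0.0834, 0.1132]
eef_rot: [-0.0, -0.051, 0.999, 0.0]
ft_force: [0.5, -0.4, -2.9]
width: 0.0212
finger_force: 40.6
t 8.67 pos [0.4843 0.0834 0.1132] head -174.15 tilt (np.float64(0.0002), np.float64(0.0001)) q6 -1.66 F [ 0.51 -0.36 -2.9 ] M [ 0.003  0.03  -0.052] w 0.0212 g 40.59226870536804
time_s: 9.08
position: [0.4843, 0.0834, 0.1112]
eef_rot: [-0.0, -0.051, 0.999, -0.0]
ft_force: [0.2, -0.1, -3.6]
width: 0.0212
finger_force: 40.6
t 9.08 pos [0.4843 0.0834 0.1112] head -174.14 tilt (np.float64(0.0002), np.float64(0.0)) q6 -1.66 F [ 0.19 -0.12 -3.58] M [0.031 0.014 0.022] w 0.0212 g 40.592846274375916
```

Clean entry, and the pin is now in the slots. Ledge contact is expected at a TCP z of about 0.0966.

Converted, 0.001 m / 0.8 = 0.0013.

```bash
echo '[[0.015,0,0,0.0013,0],[0.015,0,0,0.0013,0],[0.015,0,0,0.0013,0],[0.015,0,0,0.0013,0],[0.015,0,0,0,0],[0.015,0,0,0,0]]' | python3 -m inch 40
echo '[[0.015,0,0,0.0013,0],[0.015,0,0,0.0013,0],[0.015,0,0,0.0013,0],[0.015,0,0,0.0013,0],[0.015,0,0,0,0],[0.015,0,0,0,0]]' | python3 -m inch 40
echo '[[0.015,0,0,0.0013,0],[0.015,0,0,0.0013,0],[0.015,0,0,0.0013,0],[0.015,0,0,0,0],[0.015,0,0,0,0]]' | python3 -m inch 40
python3 -c "
from plant import robot;from h import *
st(robot)"
```

```text
time_s: 9.58
position: [0.4843, 0.0834, 0.1072]
eef_rot: [-0.0, -0.051, 0.999, 0.0]
ft_force: [-1.0, 0.6, -4.1]
width: 0.0213
finger_force: 40.6
time_s: 10.08
position: [0.4843, 0.0834, 0.1032]
eef_rot: [-0.0, -0.051, 0.999, -0.0]
ft_force: [0.1, -0.1, -3.5]
width: 0.0209
finger_force: 40.6
time_s: 10.5
position: [0.4843, 0.0834, 0.1002]
eef_rot: [-0.0, -0.051, 0.999, 0.0]
ft_force: [-0.7, -0.5, -4.3]
width: 0.0215
finger_force: 40.6
t 10.5 pos [0.4843 0.0834 0.1002] head -174.15 tilt (np.float64(0.0003), np.float64(0.0)) q6 -1.66 F [-0.65 -0.54 -4.3 ] M [-0.054 -0.062  0.038] w 0.0215 g 40.59254050254822
```

Converted, 0.001 m / 0.8 = 0.0013.

```bash
echo '[[0.015,0,0,0.0013,0],[0.015,0,0,0.0013,0],[0.015,0,0,0,0],[0.015,0,0,0,0]]' | python3 -m inch 40
echo '[[0.015,0,0,0.0006,0],[0.015,0,0,0,0],[0.015,0,0,0,0]]' | python3 -m inch 40
echo '[[0.015,0,0,0.0006,0],[0.015,0,0,0,0],[0.015,0,0,0,0]]' | python3 -m inch 40
```

```text
time_s: 10.83
position: [0.4843, 0.0834, 0.0982]
eef_rot: [-0.0, -0.051, 0.999, 0.0]
ft_force: [-0.2, 0.1, -3.6]
width: 0.0212
finger_force: 40.6
time_s: 11.08
position: [0.4844, 0.0834, 0.0978]
eef_rot: [-0.0, -0.051, 0.999, 0.0]
ft_force: [-0.2, -1.1, -3.3]
width: 0.0213
finger_force: 40.6
time_s: 11.33
position: [0.4844, 0.0834, 0.0973]
eef_rot: [-0.0, -0.051, 0.999, 0.0]
ft_force: [0.1, 0.6, -3.2]
width: 0.0213
finger_force: 40.6
```

Converted, 0.0005 m / 0.8 = 0.0006.

```bash
echo '[[0.015,0,0,0.0006,0],[0.015,0,0,0,0],[0.015,0,0,0,0]]' | python3 -m inch 40
echo '[[0.015,0,0,0.0004,0],[0.015,0,0,0,0],[0.015,0,0,0,0]]' | python3 -m inch 40
echo '[[0.015,0,0,0.0004,0],[0.015,0,0,0,0],[0.015,0,0,0,0]]' | python3 -m inch 40
```

```text
time_s: 11.58
position: [0.4844, 0.0834, 0.0968]
eef_rot: [-0.0, -0.051, 0.999, -0.0]
ft_force: [-0.3, 0.1, -3.9]
width: 0.0213
finger_force: 40.6
time_s: 11.83
position: [0.4844, 0.0834, 0.0966]
eef_rot: [-0.0, -0.051, 0.999, 0.0]
ft_force: [-0.9, -0.6, -2.1]
width: 0.0211
finger_force: 40.9
time_s: 12.08
position: [0.4845, 0.0834, 0.0966]
eef_rot: [0.0, -0.051, 0.999, -0.0]
ft_force: [-2.6, -0.1, 3.6]
width: 0.0215
finger_force: 41.4
```

Converted, -0.00005 m / 0.8 = -0.0001, 0.04 rad / 2 = 0.02.

```bash
echo '[[0.015,0,-0.0001,0,0.02],[0.015,0,-0.0001,0,0.02],[0.015,0,0,0,0],[0.015,0,0,0,0]]' | python3 -m inch 40
python3 -c "
from plant import robot;from h import *
st(robot)"
echo '[[0.015,0,-0.0001,0,0.02],[0.015,0,-0.0001,0,0.02],[0.015,0,-0.0001,0,0.02],[0.015,0,0,0,0],[0.015,0,0,0,0]]' | python3 -m inch 40
python3 -c "
from plant import robot;from h import *
st(robot)"
```

```text
time_s: 12.42
position: [0.4851, 0.0833, 0.0966]
eef_rot: [0.001, -0.012, 1.0, 0.0]
ft_force: [-0.1, 1.3, 0.8]
width: 0.0208
finger_force: 41.2
t 12.42 pos [0.4851 0.0833 0.0966] head -178.67 tilt (np.float64(-0.0015), np.float64(0.0001)) q6 -1.58 F [-0.13  1.31  0.78] M [-0.009 -0.036 -0.031] w 0.0208 g 41.22371792793274
time_s: 12.83
position: [0.485, 0.0831, 0.0966]
eef_rot: [0.001, 0.048, 0.999, 0.0]
ft_force: [-0.0, 0.0, 2.2]
width: 0.021
finger_force: 41.3
t 12.83 pos [0.485  0.0831 0.0966] head 174.5 tilt (np.float64(-0.0013), np.float64(0.0002)) q6 -1.47 F [-0.04  0.01  2.17] M [ 0.039 -0.085 -0.037] w 0.021 g 41.29586398601532
```

Converted, -0.00005 m / 0.8 = -0.0001, 0.04 rad / 2 = 0.02.

```bash
echo '[[0.015,0,-0.0001,0,0.02],[0.015,0,-0.0001,0,0.02],[0.015,0,-0.0001,0,0.02],[0.015,0,-0.0001,0,0.02],[0.015,0,0,0,0],[0.015,0,0,0,0]]' | python3 -m inch 40
python3 -c "
from plant import robot;from h import *
st(robot)"
echo '[[0.015,0,-0.0001,0,0.02],[0.015,0,0,0,0],[0.015,0,0,0,0]]' | python3 -m inch 40
echo '[[0.015,0,-0.0001,0,0.02],[0.015,0,0,0,0],[0.015,0,0,0,0]]' | python3 -m inch 40
python3 -c "
from plant import robot;from h import *
st(robot)"
```

```text
time_s: 13.33
position: [0.4849, 0.0829, 0.0966]
eef_rot: [0.001, 0.127, 0.992, 0.0]
ft_force: [0.4, 1.2, 3.3]
width: 0.0215
finger_force: 41.4
t 13.33 pos [0.4849 0.0829 0.0966] head 165.35 tilt (np.float64(-0.0011), np.float64(0.0003)) q6 -1.31 F [0.39 1.23 3.29] M [ 0.033 -0.056 -0.049] w 0.0215 g 41.440876722335815
time_s: 13.58
position: [0.4848, 0.0829, 0.0966]
eef_rot: [0.0, 0.147, 0.989, 0.0]
ft_force: [0.8, -0.4, 4.1]
width: 0.0211
finger_force: 41.6
time_s: 13.83
position: [0.4847, 0.0828, 0.0965]
eef_rot: [0.0, 0.167, 0.986, 0.0]
ft_force: [0.8, 0.6, 4.4]
width: 0.0215
finger_force: 41.7
t 13.83 pos [0.4847 0.0828 0.0965] head 160.76 tilt (np.float64(-0.0008), np.float64(0.0003)) q6 -1.23 F [0.83 0.59 4.44] M [-0.017 -0.129 -0.052] w 0.0215 g 41.68592691421509
```

Converted, -0.00005 m / 0.8 = -0.0001, 0.04 rad / 2 = 0.02.

```bash
echo '[[0.015,0,-0.0001,0,0.02],[0.015,0,0,0,0],[0.015,0,0,0,0]]' | python3 -m inch 40
echo '[[0.015,0,-0.0001,0,0.02],[0.015,0,0,0,0],[0.015,0,0,0,0]]' | python3 -m inch 40
echo '[[0.015,0,-0.0001,0,0.02],[0.015,0,0,0,0],[0.015,0,0,0,0]]' | python3 -m inch 40
```

```text
time_s: 14.08
position: [0.4847, 0.0828, 0.0965]
eef_rot: [0.0, 0.187, 0.982, 0.0]
ft_force: [0.8, -0.3, 5.0]
width: 0.0213
finger_force: 41.8
time_s: 14.33
position: [0.4846, 0.0827, 0.0965]
eef_rot: [0.0, 0.206, 0.978, 0.0]
ft_force: [-0.0, 0.3, 4.3]
width: 0.0213
finger_force: 41.8
time_s: 14.58
position: [0.4845, 0.0826, 0.0964]
eef_rot: [0.0, 0.226, 0.974, 0.0]
ft_force: [0.1, -0.4, 4.5]
width: 0.0213
finger_force: 41.7
```

```bash
python3 -c "
from plant import robot;from h import *
st(robot)"
```

```text
t 14.58 pos [0.4845 0.0826 0.0964] head 153.9 tilt (np.float64(-0.0004), np.float64(0.0001)) q6 -1.11 F [ 0.13 -0.44  4.53] M [-0.032 -0.064  0.059] w 0.0213 g 41.74168825149536
```

Converted, -0.00005 m / 0.8 = -0.0001, 0.04 rad / 2 = 0.02.

```bash
echo '[[0.015,0,-0.0001,0,0.02],[0.015,0,0,0,0],[0.015,0,0,0,0]]' | python3 -m inch 40
echo '[[0.015,0,-0.0001,0,0.02],[0.015,0,0,0,0],[0.015,0,0,0,0]]' | python3 -m inch 40
echo '[[0.015,0,-0.0001,0,0.02],[0.015,0,0,0,0],[0.015,0,0,0,0]]' | python3 -m inch 40
```

```text
time_s: 14.83
position: [0.4843, 0.0825, 0.0962]
eef_rot: [0.0, 0.245, 0.969, -0.0]
ft_force: [0.2, -1.3, 3.8]
width: 0.0208
finger_force: 41.6
time_s: 15.08
position: [0.4842, 0.0823, 0.0961]
eef_rot: [-0.0, 0.265, 0.964, -0.0]
ft_force: [0.5, -2.7, 3.6]
width: 0.021
finger_force: 41.5
time_s: 15.33
position: [0.4834, 0.083, 0.0952]
eef_rot: [-0.001, 0.284, 0.959, 0.0]
ft_force: [2.6, 0.2, -2.6]
width: 0.0214
finger_force: 40.7
```

The force fell to -2.6 N and z dropped at about 39° of turn, so this looks like the notch. I'll lower gently.

Converted, 0.0005 m / 0.8 = 0.0006.

```bash
echo '[[0.015,0,0,0.0006,0],[0.015,0,0,0,0],[0.015,0,0,0,0]]' | python3 -m inch 40
python3 -c "
from plant import robot;from h import *
st(robot)"
echo '[[0.015,0,0,0.0006,0],[0.015,0,0,0,0],[0.015,0,0,0,0]]' | python3 -m inch 40
python3 -c "
from plant import robot;from h import *
st(robot)"
```

```text
time_s: 15.58
position: [0.4835, 0.0829, 0.0949]
eef_rot: [-0.001, 0.285, 0.959, 0.0]
ft_force: [1.0, 2.5, -4.8]
width: 0.0216
finger_force: 40.4
t 15.58 pos [0.4835 0.0829 0.0949] head 146.93 tilt (np.float64(0.0017), np.float64(-0.0004)) q6 -0.99 F [ 1.04  2.46 -4.8 ] M [ 0.453 -0.217 -0.085] w 0.0216 g 40.43130934238434
time_s: 15.83
position: [0.4838, 0.0827, 0.0949]
eef_rot: [-0.001, 0.285, 0.959, -0.0]
ft_force: [0.6, 1.8, -3.9]
width: 0.0209
finger_force: 40.6
t 15.83 pos [0.4838 0.0827 0.0949] head 146.91 tilt (np.float64(0.001), np.float64(-0.0003)) q6 -0.98 F [ 0.59  1.81 -3.92] M [ 0.46  -0.09  -0.045] w 0.0209 g 40.56194722652435
```

Converted, 0.0005 m / 0.8 = 0.0006.

```bash
echo '[[0.015,0,0,0.0006,0],[0.015,0,0,0.0006,0],[0.015,0,0,0,0],[0.015,0,0,0,0]]' | python3 -m inch 40
python3 -c "
from plant import robot;from h import *
st(robot)"
echo '[[0.015,0,0,0.0006,0],[0.015,0,0,0,0],[0.015,0,0,0,0]]' | python3 -m inch 40
python3 -c "
from plant import robot;from h import *
st(robot)"
```

```text
time_s: 16.17
position: [0.4843, 0.0825, 0.0942]
eef_rot: [0.0, 0.285, 0.959, -0.0]
ft_force: [0.0, 2.1, -3.2]
width: 0.0216
finger_force: 40.6
t 16.17 pos [0.4843 0.0825 0.0942] head 146.89 tilt (np.float64(-0.0001), np.float64(-0.0001)) q6 -0.98 F [ 0.03  2.07 -3.21] M [ 0.242 -0.219 -0.034] w 0.0216 g 40.63686490058899
time_s: 16.42
position: [0.4843, 0.0825, 0.0937]
eef_rot: [0.0, 0.285, 0.959, -0.0]
ft_force: [0.6, 1.1, -3.3]
width: 0.021
finger_force: 40.7
t 16.42 pos [0.4843 0.0825 0.0937] head 146.9 tilt (np.float64(-0.0003), np.float64(-0.0)) q6 -0.98 F [ 0.6   1.14 -3.31] M [ 0.171 -0.164  0.024] w 0.021 g 40.65263271331787
```

Converted, 0.0005 m / 0.8 = 0.0006.

```bash
echo '[[0.015,0,0,0.0006,0],[0.015,0,0,0.0006,0],[0.015,0,0,0,0],[0.015,0,0,0,0]]' | python3 -m inch 40
echo '[[0.015,0,0,0.0006,0],[0.015,0,0,0.0006,0],[0.015,0,0,0,0],[0.015,0,0,0,0]]' | python3 -m inch 40
echo '[[0.015,0,0,0.0006,0],[0.015,0,0,0.0006,0],[0.015,0,0,0,0],[0.015,0,0,0,0]]' | python3 -m inch 40
echo '[[0.015,0,0,0.0005,0],[0.015,0,0,0,0],[0.015,0,0,0,0]]' | python3 -m inch 40
```

```text
time_s: 16.75
position: [0.4843, 0.0825, 0.0927]
eef_rot: [0.0, 0.285, 0.959, 0.0]
ft_force: [1.2, 0.9, -3.8]
width: 0.0211
finger_force: 40.7
time_s: 17.08
position: [0.4843, 0.0826, 0.0917]
eef_rot: [0.0, 0.285, 0.959, 0.0]
ft_force: [0.7, -0.0, -3.6]
width: 0.0215
finger_force: 40.7
time_s: 17.42
position: [0.4842, 0.0826, 0.0906]
eef_rot: [-0.0, 0.285, 0.959, 0.0]
ft_force: [0.9, 1.7, -3.1]
width: 0.0213
finger_force: 40.7
time_s: 17.67
position: [0.4842, 0.0826, 0.0903]
eef_rot: [-0.0, 0.285, 0.959, 0.0]
ft_force: [0.6, 0.9, -2.3]
width: 0.0211
finger_force: 40.7
```

Converted, 0.0003 m / 0.8 = 0.0004.

```bash
echo '[[0.015,0,0,0.0004,0],[0.015,0,0,0,0],[0.015,0,0,0,0]]' | python3 -m inch 40
echo '[[0.015,0,0,0.0004,0],[0.015,0,0,0,0],[0.015,0,0,0,0]]' | python3 -m inch 40
```

```text
time_s: 17.92
position: [0.4843, 0.0826, 0.09]
eef_rot: [0.0, 0.285, 0.959, 0.0]
ft_force: [-0.1, 0.9, -2.7]
width: 0.0213
finger_force: 40.7
time_s: 18.17
position: [0.4843, 0.0826, 0.0897]
eef_rot: [0.0, 0.285, 0.959, 0.0]
ft_force: [-0.0, 1.2, -2.1]
width: 0.0211
finger_force: 40.8
```

Converted, 0.0002 m / 0.8 = 0.0003.

```bash
echo '[[0.015,0,0,0.0003,0],[0.015,0,0,0,0],[0.015,0,0,0,0]]' | python3 -m inch 40
echo '[[0.025,0,0,0,0],[0.03,0,0,0,0],[0.04,0,0,0,0],[0.055,0,0,0,0],[0.07,0,0,0,0],[0.085,0,0,0,0],[0.085,0,0,0,0]]' | python3 -m inch
echo '[[0.085,0,0,-0.0125,0],[0.085,0,0,-0.025,0],[0.085,0,0,-0.0375,0],[0.085,0,0,-0.0375,0],[0.085,0,0,-0.0375,0],[0.085,0,0,-0.0375,0],[0.085,0,0,0,0],[0.085,0,0,0,0],[0.085,0,0,0,0]]' | python3 -m inch
python3 - <<'E'
from plant import robot,grab_frame
from h import *
st(robot)
f=grab_frame("side");np.savez("side3.npz",**{k:f[k] for k in("img","K","world_from_camera")})
im=f["img"][190:280,232:352]
cv2.imwrite("pics/c4.png",cv2.resize(im,(800,600),interpolation=cv2.INTER_CUBIC)[:,:,::-1])
E
```

```text
time_s: 18.42
position: [0.4842, 0.0826, 0.0897]
eef_rot: [-0.0, 0.285, 0.959, -0.0]
ft_force: [-0.6, 1.7, 0.6]
width: 0.0212
finger_force: 41.1
time_s: 19.0
position: [0.4842, 0.0825, 0.0895]
eef_rot: [0.0, 0.285, 0.959, -0.0]
ft_force: [0.4, 0.2, -0.0]
width: 0.0845
finger_force: 0.0
time_s: 19.75
position: [0.484, 0.0826, 0.2395]
eef_rot: [0.0, 0.285, 0.959, -0.0]
ft_force: [-0.1, 1.1, -0.7]
width: 0.0847
finger_force: 0.0
t 19.75 pos [0.484  0.0826 0.2395] head 146.9 tilt (np.float64(-0.0001), np.float64(-0.0)) q6 -0.98 F [-0.06  1.13 -0.72] M [-0.011  0.024 -0.014] w 0.0847 g 0.0
```

View pics/c4.png

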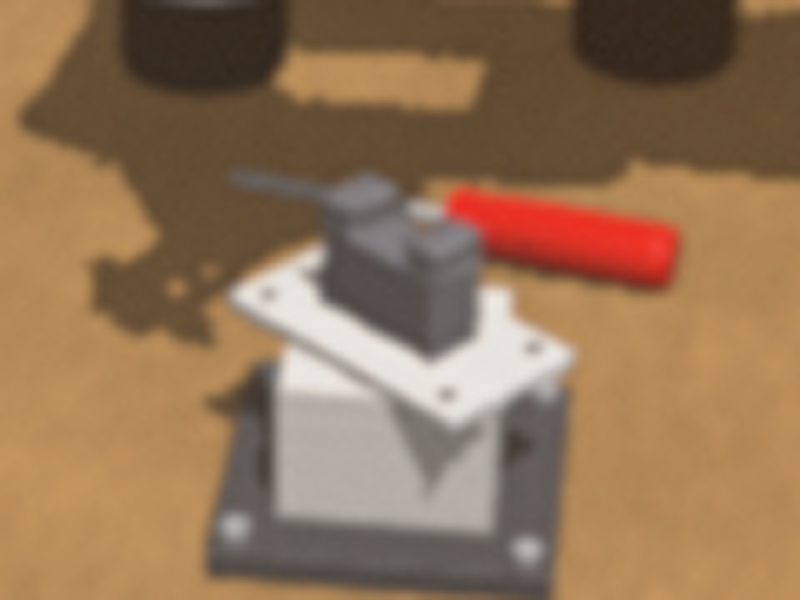

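The plate is free of the gripper and sits flush on the stand, with its corners at about (230,290), (455,425) and (575,355). It rested exactly 7 mm below the ledge contact height, so the pin is in the notch. Handing in.

```bash
python3 -c "
from plant import robot
print(robot.close_job())"
```

```text
the job is handed in; nothing more can be done
None
```

The oblong plate is locked in the bayonet stand, flush and released, with the notch found about 39° clockwise of the slots; I handed the job in at about 20 s, but no verdict was returned.

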